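# Show the stock in the red pedal box

### The job

Stock check at the food pantry: push the pedal of the red-lidded box right down so that its lid swings fully open, and keep it open for two seconds so that the camera overhead can count the jars. Then ease the pedal back up slowly, so that the lid comes down shut without slamming. Leave the blue-lidded box shut and the amber syrup bottle standing where it is.

Things in the scene. Friction and masses are not known exactly. Their poses are not given: they have to be found in the camera images.
- red_pad (a point): Top centre of the red box's pedal pad: black rubber with red ribs, 50 mm (x) by 64 mm (y). Moves with the pedal. At rest it is 74 mm above the table; x is level, from the pad squarely to the box's front wall 83 mm away; z is up. Pressed, it goes almost straight down, 42 mm to its stop, sloping 9 degrees up to 9 degrees down. Spring-loaded, 6 to 9 N: let go, it snaps up and the lid slams.
- red_lid (a joint): Angle of the red lid (rad): 0 shut, 1.2 fully open; linked to the pedal, rising 0.29 rad for every 10 mm of pad travel. It is 162 by 168 mm, hinged on the far rim, and swings up away from the pedal. Its box is fixed: white, 150 mm deep (pad's x), 160 wide, 120 high, with a red band above the pedal slot in front.
- blue_lid (a joint): Angle (rad, 0 shut) of the lid of the other fixed box, which is the same but for its blue lid, front band and pedal ribs; it stands to the left or right of the red one.
- syrup_mid (a point): Centre (half-way up) of the amber syrup bottle with a red cap, 56 mm in diameter and 170 mm high, standing loose between the two boxes; z is its axis, up.
Mind the look-alikes: they are no part of the job. Leave any purple look-alike of the part that bears syrup_mid alone.

How it is judged:
By the outcome, as a careful person would: the job done as asked, in the order asked, and still so for the second after the job is handed in, with the robot touching nothing.
It also fails if it takes over 40 s, if anything falls off the work surface, if the arm or the gripper's body presses on something with over 40 N, if the wrist force passes 120 N, or if a joint passes its speed limit or range.

### The arm

A 6-joint arm with a two-finger parallel gripper is mounted at the origin on the work surface. World frame = base frame: x ahead of the robot, y to its left, z up, the work surface at z = 0. Lengths are in m, angles in rad, forces in N, time in s.
With the tool pointing down it reaches from about 0.4 to 0.825 m from the base axis. Payload 7 kg.
Tool frame: the origin (TCP) lies on the centre line of the jaws, within the pads' length; the fingertips stand 22 mm ahead of it and the grasp point (between the pads) lies 3 mm ahead of it; z points along the fingers, y is the direction in which the jaws open and shut (so a half turn about z gives the same grasp; the last joint's range is limited). The gripper opens to 88 mm and grips with 3 to 60 N. Pads are 19 mm wide; open, the fingers measure 130 mm over their backs; the gripper's body (78 mm by 193 mm) begins 47 mm behind the grasp point.
Start: joints at [-0.925, 0.359, 0.012, 0, -1.224, -0.288], TCP at [0.236, -0.632, 0.249] pointing down, gripper open.
Joint ranges: [-3.07, 3.07], [-1.43, 2.12], [-1.02, 1.25], [-3.03, 1.67], [-3.05, -0], [-3.03, 3.03]. Speed limits (rad/s): [2.39, 2.39, 3.01, 3.14, 3.14, 3.14].

### API

Orientations are given as [roll, pitch, yaw] about the fixed x, y, z axes, in that order (R = Rz(yaw) Ry(pitch) Rx(roll)).
In Python, from station import arm gives the robot as it stands. The module is installed in compiled form; this text tells all that it offers.
- The arm moves only by the tool arm_command, never from a script. Its argument "motion" is a list of rows, each a list of 3 entries, a list of its own where there are three numbers: the shift along the tool's x, y, z in mm, then the turn, a rotation vector about the tool's x, y, z in degrees, then the opening, from 0 (shut) to 1 (fully open). In form: [[[tx, ty, tz], [wx, wy, wz], grip], ...]. A call has 1 to 20 rows; each row shifts and turns the commanded pose from where the row before left it, along the tool's axes as they then stand; what a row does not reach is not made up. A row lasts 1/12 s, in which the tool goes at most 41.7 mm and 7.16 degrees, less where a joint would pass 70% of its speed; a pose out of reach is approached as far as the arm can. A call is refused whole if a number of a shift passes 41.7 or a number of a turn 7.16, either way. A call with a gripper value outside its range is refused whole. The fingers move at their own pace and stop on an object; "newtons" is the grip in N (left out, the last holds). Time passes only in rows, so rows that do not move let the fingers close. It gives the time, the measured TCP pose, the force and the opening at its end, in the units of the state.
- arm.get_state(): the state, without advancing time (a new reading comes with each control period).
- arm.grab_frame(name): name is "side" or "top" or "wrist"; returns the picture (480x640x3 uint8, red, green, blue); there is no depth.
- arm.camera_info(name): a dict with "fov_y" (degrees; the focal length in pixels is half the picture's height over the tangent of half this angle, whatever the lens; pixels are square), "cx", "cy" (the principal point, pixels), "k1" (the pictures are not rectified: a ray, as slopes to the right and down, at radius r is drawn at 1 + k1 r^2 times it, then the intrinsics apply), "view" (4x4, takes a point from world to camera coordinates); the wrist camera has in their place "tool_from_camera" (4x4, takes a point from camera to tool coordinates, whose origin is the TCP and whose axes are the flange's). Camera axes: x right, y down, z forward; pixel columns grow to the right and rows downward; lengths in m; the calibration is good to about 2 mm. A picture is of the moment at which its call begins: read the wrist's pose just before it. camera_info takes no time and is no camera call.
- arm.job_done(): hands the job in, once; it reports no verdict.
The state is a dict: "t": time; "q": joint angles; "qd": joint speeds; "joint_efforts": joint torques, N m; "eef_pos": TCP position; "ee_rot": TCP orientation; "force": force on the tool from outside, world axes, zero at the start; "moment": the same for the moment, N m; "width": finger opening in m.
Only numpy, scipy, OpenCV 4.12 (cv2) and the standard library are available. Lean on these libraries where they do the work, as an engineer would, in place of code of your own. Each camera call takes 0.05 s, during which the arm holds its last target. There are 200 camera calls.

## Working session

There is one attempt and no reset: what is moved stays moved. The work goes in short steps, Python scripts to look and compute and a tool call to move; the robot and the scene stay as the last step left them, time stands still between calls to the robot, and variables do not carry over. Pictures are saved under pics/ and viewed, on a budget of 10 in all, crops included, one or two more only if the job needs it, and the job is handed in when it is done.

Besides the shell and the picture viewer there is one more tool, called as a command line: name --argument value ..., lists and objects as JSON in quotes. arm_command: Moves the arm, as the interface text tells. Its arguments: {"type":"object","properties":{"motion":{"type":"array","items":{"type":"array"}},"newtons":{"type":"number"}},"required":["motion"]}

```bash
mkdir -p pics; python3 - <<'E'
from station import arm
import cv2,numpy as np
s=arm.get_state();print({k:np.round(v,3) for k,v in s.items()})
for n in("top","side"):
    cv2.imwrite(f"pics/{n}0.png",arm.grab_frame(n)[:,:,::-1]);print(n,arm.camera_info(n))
print(arm.camera_info("wrist"))
E
```

```text
{'t': np.float64(0.0), 'q': array([-0.925,  0.359,  0.011, -0.   , -1.224, -0.288]), 'qd': array([ 0.   ,  0.001,  0.001, -0.001,  0.   ,  0.   ]), 'joint_efforts': array([ 1.0000e-03, -5.8272e+01,  2.9307e+01,  6.9980e+00,  7.0000e-03,
       -0.0000e+00]), 'eef_pos': array([ 0.236, -0.632,  0.248]), 'ee_rot': array([ 3.14 , -0.   , -2.784]), 'force': array([ 0.568, -1.05 , -0.311]), 'moment': array([-0.032,  0.01 , -0.049]), 'width': np.float64(0.088)}
top {'fov_y': 45.10243926931845, 'cx': 317.99134452687025, 'cy': 246.96726903516503, 'k1': -0.12446189344908601, 'view': array([[-3.21906229e-04, -9.99997505e-01, -2.21042565e-03,
        -4.25159976e-02],
       [-9.96644295e-01,  5.01757019e-04, -8.18529051e-02,
         5.92948372e-01],
       [ 8.18538099e-02,  2.17665915e-03, -9.96641970e-01,
         1.10911032e+00],
       [ 0.00000000e+00,  0.00000000e+00,  0.00000000e+00,
         1.00000000e+00]])}
side {'fov_y': 43.71212671064152, 'cx': 322.68680625728825, 'cy': 244.86863337289685, 'k1': -0.010284893150993046, 'view': array([[-0.92238011, -0.38623033, -0.00640853,  0.54370544],
       [-0.27610476,  0.67080355, -0.68832315,  0.24957861],
       [ 0.27015014, -0.63312616, -0.72537588,  1.15673905],
       [ 0.        ,  0.        ,  0.        ,  1.        ]])}
{'fov_y': 70.31507385123957, 'cx': 312.65472027535907, 'cy': 240.62822063984274, 'k1': -0.003650849667613879, 'tool_from_camera': array([[ 1.89619875e-04, -9.55123260e-01, -2.96208579e-01,
         8.16244960e-02],
       [ 9.99999489e-01,  4.75296607e-04, -8.92435553e-04,
         1.14907680e-03],
       [ 9.93172887e-04, -2.96208258e-01,  9.55122862e-01,
        -1.36190016e-01],
       [ 0.00000000e+00,  0.00000000e+00,  0.00000000e+00,
         1.00000000e+00]])}
```

View pics/top0.png

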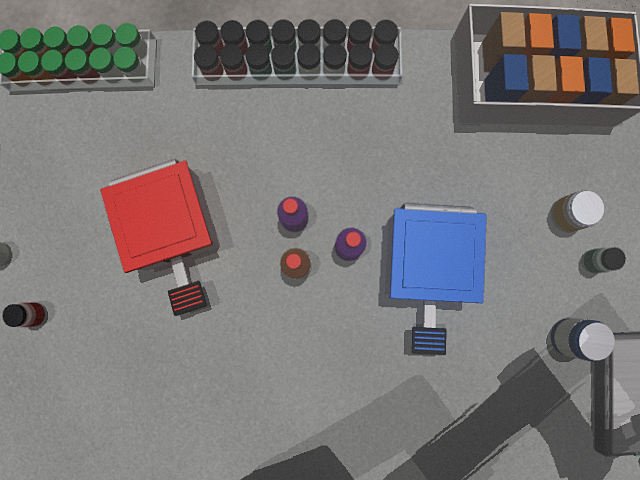

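View pics/side0.png

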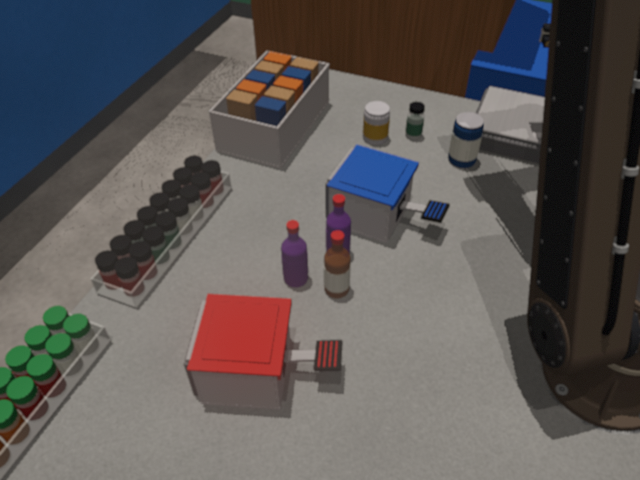

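Top view: red box at (155,215) with its pad at (187,298) and the blue one's pad at (429,340). The amber bottle is at (295,264), and the purple look-alikes are at (293,212) and (350,243). Candidates for the pad are red ribs (187,298) and blue ribs (429,340), so I choose the red.

```bash
cat > h.py <<'E'
from station import arm
import cv2,numpy as np
def K(i): f=240/np.tan(np.radians(i["fov_y"]/2)); return f,i["cx"],i["cy"],i["k1"]
def ray(n,uv,T=None):
    """world origin, direction for a pixel; T: world_from_tool for the wrist"""
    i=arm.camera_info(n); f,cx,cy,k=K(i)
    d=np.array([(uv[0]-cx)/f,(uv[1]-cy)/f]); u=d.copy()
    for _ in range(20): u=d/(1+k*(u@u))
    C=np.linalg.inv(i["view"]) if T is None else T@i["tool_from_camera"]
    return C[:3,3],C[:3,:3]@[u[0],u[1],1]
def onplane(n,uv,z,T=None):
    o,d=ray(n,uv,T); return o+d*(z-o[2])/d[2]
def cross(r1,r2):
    A=np.c_[r1[1],-r2[1]]; s=np.linalg.lstsq(A,r2[0]-r1[0],rcond=None)[0]
    p,q=r1[0]+s[0]*r1[1],r2[0]+s[1]*r2[1]; return (p+q)/2,np.linalg.norm(p-q)
def red(im):
    h=cv2.cvtColor(im,cv2.COLOR_RGB2HSV)
    return (((h[...,0]<8)|(h[...,0]>172))&(h[...,1]>130)&(h[...,2]>80)).astype(np.uint8)
E
python3 - <<'E'
from h import *
t=cv2.imread("pics/top0.png")[:,:,::-1]; s=cv2.imread("pics/side0.png")[:,:,::-1]
def ribs(im,x0,x1,y0,y1):
    m=np.zeros(im.shape[:2],np.uint8); m[y0:y1,x0:x1]=red(im)[y0:y1,x0:x1]
    p=cv2.findNonZero(m); return cv2.minAreaRect(p)
rt=ribs(t,160,215,279,325); rs=ribs(s,310,350,335,375); print(rt,rs)
c,g=cross(ray("top",rt[0]),ray("side",rs[0])); print("pad cross",c,g,"plane",onplane("top",rt[0],.074),onplane("side",rs[0],.074))
b=[onplane("top",p,.074) for p in cv2.boxPoints(rt)]
for i in range(4): e=b[(i+1)%4]-b[i]; print("edge",np.linalg.norm(e),np.degrees(np.arctan2(e[1],e[0])))
m=red(t); m[280:]=0; m[:,230:]=0; m[:140]=0
cs=max(cv2.findContours(m,0,2)[0],key=cv2.contourArea); L=[onplane("top",p,.125) for p in cv2.boxPoints(cv2.minAreaRect(cs))]
for i in range(4): e=L[(i+1)%4]-L[i]; print("lid",L[i],np.linalg.norm(e),np.degrees(np.arctan2(e[1],e[0])))
print("amber cap",onplane("top",(293,261),.17))
cv2.imwrite("pics/crop.png",cv2.resize(np.hstack([t[255:335,140:240],s[320:400,270:370]])[:,:,::-1],None,fx=4,fy=4))
E
```

```text
((186.0058135986328, 297.51812744140625), (17.676990509033203, 30.477571487426758), 72.25532531738281) ((327.0, 353.5), (25.0, 20.0), 90.0)
pad cross [0.49404071 0.20531821 0.07215053] 0.0005246992760224181 plane [0.4938014  0.20480931 0.074     ] [0.49383112 0.20650321 0.074     ]
edge 0.0578312770520403 -72.23088506069773
edge 0.033209242475396805 -161.39141607216735
edge 0.05769723194041763 107.83836152704664
edge 0.033281197214731134 18.837641002303556
lid [0.69152775 0.36477396 0.125     ] 0.1735866491842758 -72.07189220517122
lid [0.74496179 0.19961607 0.125     ] 0.1623449414590873 -160.53200164149322
lid [0.59189847 0.1455097  0.125     ] 0.1704153967340114 108.31431313260474
lid [0.5383489  0.30729305 0.125     ] 0.1636087312167923 20.568782757438875
amber cap [ 5.56972284e-01 -4.53527864e-04  1.70000000e-01]
```

View pics/crop.png

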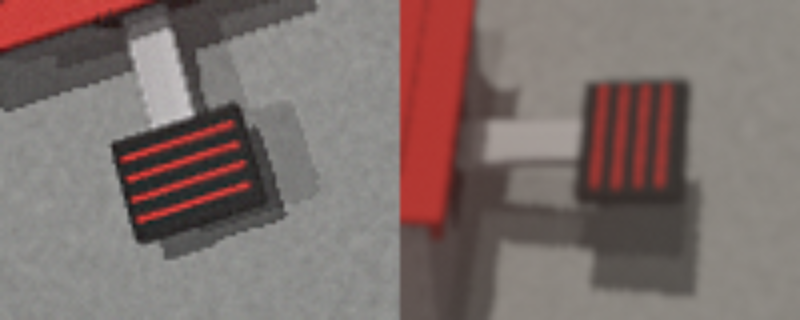

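The pad is at (0.494, 0.205, 0.072–0.074), with two views agreeing, and it faces the box at about 18.5°. The lid measures 163 x 172 mm, as it should. The crop confirms the red ribs. The tool yaw is already within 2° of square (half turn), so I'm going over with closed fingers.

arm_command --motion '[[[-14,10,-3],[0,0,0],0],[[-28,21,-3],[0,0,0],0],[[-28,21,-3],[0,0,0],0],[[-28,21,-3],[0,0,0],0],[[-28,21,-3],[0,0,0],0],[[-28,21,-3],[0,0,0],0],[[-28,21,-3],[0,0,0],0],[[-28,21,-3],[0,0,0],0],[[-28,21,-3],[0,0,0],0],[[-28,21,-3],[0,0,0],0],[[-28,21,0],[0,0,0],0],[[-28,21,0],[0,0,0],0],[[-22,26,0],[0,0,0],0],[[-14,31,0],[0,0,0],0],[[-14,31,0],[0,0,0],0],[[-14,31,0],[0,0,0],0],[[-14,31,0],[0,0,0],0],[[-14,31,0],[0,0,0],0],[[-14,31,0],[0,0,0],0],[[-14,31,0],[0,0,0],0]]' --newtons 20

```text
t: 1.77
eef_pos: [0.4804, -0.0225, 0.2785]
ee_rot: [3.141, -0.0, -2.784]
force: [1.1, -0.7, 0.1]
width: 0.0003
```

arm_command --motion '[[[-13,30,0],[0,0,1],0],[[-13,30,0],[0,0,1],0],[[-13,30,0],[0,0,0],0],[[-13,30,5],[0,0,0],0],[[-13,30,20],[0,0,0],0],[[-13,30,30],[0,0,0],0],[[-12,28,30],[0,0,0],0],[[0,0,20],[0,0,0],0],[[0,0,10],[0,0,0],0],[[0,0,0],[0,0,0],0],[[0,0,0],[0,0,0],0]]'

```text
t: 2.68
eef_pos: [0.4983, 0.1985, 0.1664]
ee_rot: [-3.141, -0.001, -2.819]
force: [0.6, -0.6, 0.3]
width: 0.0005
```

```bash
cat >> h.py <<'E'
from scipy.spatial.transform import Rotation as Rot
def Tool():
    s=arm.get_state(); T=np.eye(4); T[:3,:3]=Rot.from_euler("xyz",s["ee_rot"]).as_matrix(); T[:3,3]=s["eef_pos"]; return T,s
E
python3 - <<'E'
from h import *
T,s=Tool(); im=arm.grab_frame("wrist"); print(s["t"],s["eef_pos"],s["ee_rot"],s["q"],s["force"])
cv2.imwrite("pics/w1.png",im[:,:,::-1]); cv2.imwrite("pics/t1.png",arm.grab_frame("top")[:,:,::-1])
n,l,st,ce=cv2.connectedComponentsWithStats(red(im))
for k in range(1,n):
    if st[k,4]>60: print(st[k],ce[k],onplane("wrist",ce[k],.074,T))
E
```

```text
2.6833 [0.49830653 0.19846649 0.16640177] [-3.14089906e+00 -7.24159429e-04 -2.81889502e+00] [ 7.44944323e-01  2.02911400e-01 -4.07346589e-01  4.09620419e-04
 -9.61483175e-01 -1.99327735e+00] [ 0.55868617 -0.5933555   0.30735172]
[283 230  81   4 251] [321.49800797 231.90836653] [0.47978495 0.19964491 0.074     ]
[283 243  80   5 262] [321.29770992 244.89312977] [0.48882364 0.20259724 0.074     ]
[284 256  78   5 314] [326.75477707 257.62420382] [0.49661397 0.20938423 0.074     ]
[284 268  77   5 313] [325.89456869 269.64217252] [0.50551625 0.21182769 0.074     ]
[302 378  21  12 228] [312.10087719 383.40350877] [0.60237731 0.2336946  0.074     ]
```

View pics/w1.png

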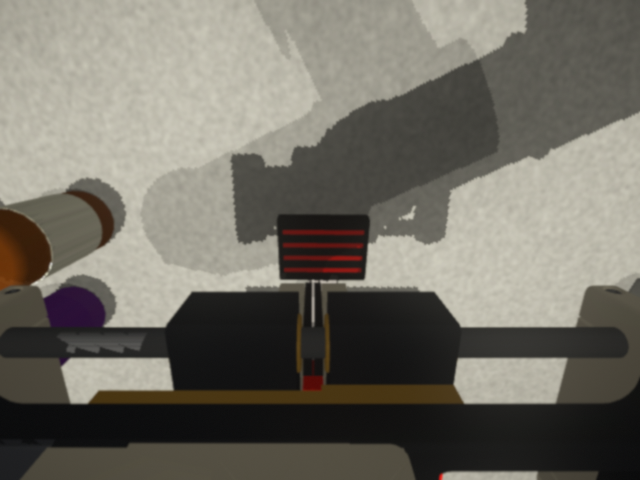

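Wrist view: ribs are centred at (323,251), giving (0.493, 0.206), in agreement with the first fix. The bottle is well clear. Next: centre, then descend and press to just short of the stop.

arm_command --motion '[[[2,8,10],[0,0,0],0],[[0,0,16],[0,0,0],0],[[0,0,16],[0,0,0],0],[[0,0,14],[0,0,0],0],[[0,0,6],[0,0,0],0],[[0,0,3],[0,0,0],0],[[0,0,3],[0,0,0],0],[[0,0,3],[0,0,0],0],[[0,0,3],[0,0,0],0],[[0,0,3],[0,0,0],0],[[0,0,3],[0,0,0],0],[[0,0,3],[0,0,0],0]]'

```text
t: 3.78
eef_pos: [0.4936, 0.2059, 0.0841]
ee_rot: [3.141, 0.0, -2.819]
force: [-4.5, -0.7, 7.0]
width: 0.0006
```

```bash
python3 - <<'E'
from h import *
T,s=Tool(); print(s["t"],s["eef_pos"],s["force"],s["moment"])
E
```

```text
3.7833 [0.49361375 0.20592844 0.08405464] [-4.5314165  -0.72977684  7.03011479] [-0.32630858  1.81687563  0.00683693]
```

arm_command --motion '[[[0,0,3],[0,0,0],0],[[0,0,3],[0,0,0],0],[[0,0,3],[0,0,0],0],[[0,0,3],[0,0,0],0],[[0,0,3],[0,0,0],0],[[0,0,3],[0,0,0],0],[[0,0,3],[0,0,0],0],[[0,0,2],[0,0,0],0],[[0,0,2],[0,0,0],0],[[0,0,2],[0,0,0],0],[[0,0,1],[0,0,0],0],[[0,0,1],[0,0,0],0]]'

```text
t: 4.78
eef_pos: [0.494, 0.2061, 0.0553]
ee_rot: [3.141, 0.001, -2.819]
force: [-4.1, -1.6, 11.6]
width: 0.0004
```

arm_command --motion '[[[0,0,1],[0,0,0],0],[[0,0,1],[0,0,0],0],[[0,0,0.5],[0,0,0],0]]'

```text
t: 5.03
eef_pos: [0.4942, 0.2061, 0.0548]
ee_rot: [-3.141, 0.002, -2.818]
force: [-12.9, -4.1, 35.1]
width: 0.0
```

```bash
python3 - <<'E'
from h import *
T,s=Tool(); print(s["t"],s["eef_pos"],s["force"])
a=arm.grab_frame("top"); b=arm.grab_frame("side")
cv2.imwrite("pics/open1.png",cv2.resize(np.hstack([a[100:400,60:360],b[150:450,110:410]])[:,:,::-1],(800,400)))
E
```

```text
5.0333 [0.494192   0.20607936 0.05477231] [-12.85676087  -4.1381064   35.13796091]
```

View pics/open1.png

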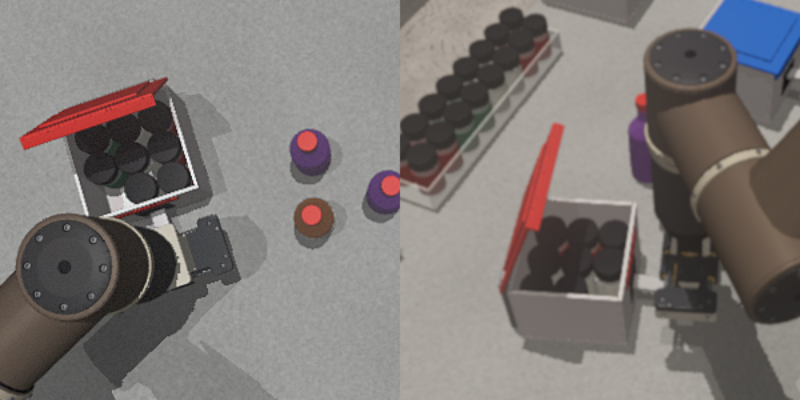

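At the stop, with 35 N against the stop and the lid leaning fully open with the jars visible from overhead. The bottles are untouched. I'll ease the force a little and hold.

arm_command --motion '[[[0,0,-0.8],[0,0,0],0],[[0,0,0],[0,0,0],0],[[0,0,0],[0,0,0],0],[[0,0,0],[0,0,0],0],[[0,0,0],[0,0,0],0],[[0,0,0],[0,0,0],0],[[0,0,0],[0,0,0],0],[[0,0,0],[0,0,0],0],[[0,0,0],[0,0,0],0],[[0,0,0],[0,0,0],0],[[0,0,0],[0,0,0],0],[[0,0,0],[0,0,0],0],[[0,0,0],[0,0,0],0],[[0,0,0],[0,0,0],0],[[0,0,0],[0,0,0],0],[[0,0,0],[0,0,0],0],[[0,0,0],[0,0,0],0],[[0,0,0],[0,0,0],0],[[0,0,0],[0,0,0],0],[[0,0,0],[0,0,0],0]]'

```text
t: 6.8
eef_pos: [0.4941, 0.2061, 0.055]
ee_rot: [3.141, 0.002, -2.818]
force: [-9.0, -2.6, 22.6]
width: 0.0005
```

arm_command --motion '[[[0,0,0],[0,0,0],0],[[0,0,0],[0,0,0],0],[[0,0,0],[0,0,0],0],[[0,0,0],[0,0,0],0],[[0,0,0],[0,0,0],0],[[0,0,0],[0,0,0],0],[[0,0,0],[0,0,0],0],[[0,0,0],[0,0,0],0],[[0,0,0],[0,0,0],0],[[0,0,0],[0,0,0],0],[[0,0,0],[0,0,0],0],[[0,0,0],[0,0,0],0],[[0,0,0],[0,0,0],0],[[0,0,0],[0,0,0],0]]'

```text
t: 7.97
eef_pos: [0.4941, 0.2061, 0.055]
ee_rot: [3.141, 0.002, -2.818]
force: [-8.2, -3.4, 23.0]
width: 0.0005
```

Held 2.9 s. Easing up slowly (about 12 mm/s).

arm_command --motion '[[[0,0,-0.5],[0,0,0],0],[[0,0,-0.7],[0,0,0],0],[[0,0,-1],[0,0,0],0],[[0,0,-1],[0,0,0],0],[[0,0,-1],[0,0,0],0],[[0,0,-1],[0,0,0],0],[[0,0,-1],[0,0,0],0],[[0,0,-1],[0,0,0],0],[[0,0,-1],[0,0,0],0],[[0,0,-1],[0,0,0],0],[[0,0,-1],[0,0,0],0],[[0,0,-1],[0,0,0],0],[[0,0,-1],[0,0,0],0],[[0,0,-1],[0,0,0],0],[[0,0,-1],[0,0,0],0],[[0,0,-1],[0,0,0],0],[[0,0,-1],[0,0,0],0],[[0,0,-1],[0,0,0],0],[[0,0,-1],[0,0,0],0],[[0,0,-1],[0,0,0],0]]'

```text
t: 9.63
eef_pos: [0.4933, 0.2058, 0.0726]
ee_rot: [3.142, -0.0, -2.819]
force: [-5.0, -1.2, 7.3]
width: 0.0004
```

arm_command --motion '[[[0,0,-1],[0,0,0],0],[[0,0,-1],[0,0,0],0],[[0,0,-1],[0,0,0],0],[[0,0,-1],[0,0,0],0],[[0,0,-1],[0,0,0],0],[[0,0,-1],[0,0,0],0],[[0,0,-1],[0,0,0],0],[[0,0,-1],[0,0,0],0],[[0,0,-1],[0,0,0],0],[[0,0,-1],[0,0,0],0],[[0,0,-1],[0,0,0],0],[[0,0,-1],[0,0,0],0],[[0,0,-1],[0,0,0],0],[[0,0,-1],[0,0,0],0]]'

```text
t: 10.8
eef_pos: [0.4941, 0.2061, 0.0869]
ee_rot: [3.141, 0.001, -2.819]
force: [-2.0, -0.9, 5.6]
width: 0.0004
```

arm_command --motion '[[[0,0,-0.6],[0,0,0],0],[[0,0,-0.6],[0,0,0],0],[[0,0,-0.6],[0,0,0],0],[[0,0,-0.6],[0,0,0],0],[[0,0,-0.6],[0,0,0],0],[[0,0,-0.6],[0,0,0],0],[[0,0,-0.6],[0,0,0],0],[[0,0,-0.6],[0,0,0],0],[[0,0,-0.6],[0,0,0],0],[[0,0,-0.6],[0,0,0],0],[[0,0,-0.5],[0,0,0],0],[[0,0,-0.5],[0,0,0],0],[[0,0,-0.5],[0,0,0],0],[[0,0,-0.5],[0,0,0],0],[[0,0,-0.5],[0,0,0],0],[[0,0,-0.5],[0,0,0],0],[[0,0,-0.5],[0,0,0],0],[[0,0,-0.5],[0,0,0],0]]'

```text
t: 12.3
eef_pos: [0.4952, 0.2066, 0.0972]
ee_rot: [3.141, 0.003, -2.818]
force: [1.9, -0.3, 1.5]
width: 0.0004
```

arm_command --motion '[[[0,0,-0.5],[0,0,0],0],[[0,0,-0.5],[0,0,0],0],[[0,0,-0.5],[0,0,0],0],[[0,0,-0.5],[0,0,0],0],[[0,0,-0.5],[0,0,0],0],[[0,0,-0.5],[0,0,0],0]]'

```text
t: 12.8
eef_pos: [0.4933, 0.2057, 0.0983]
ee_rot: [-3.141, -0.001, -2.819]
force: [-0.1, 0.1, -0.3]
width: 0.0008
```

Force is back to zero, so contact is released. Backing up well clear and checking.

arm_command --motion '[[[0,0,-2],[0,0,0],0],[[0,0,-5],[0,0,0],0],[[0,0,-12],[0,0,0],0],[[0,0,-20],[0,0,0],0],[[0,0,-25],[0,0,0],0],[[0,0,-25],[0,0,0],0],[[0,0,-20],[0,0,0],0],[[0,0,-10],[0,0,0],0],[[0,0,0],[0,0,0],0],[[0,0,0],[0,0,0],0]]'

```text
t: 13.63
eef_pos: [0.4937, 0.206, 0.2177]
ee_rot: [3.141, 0.0, -2.819]
force: [0.4, 0.0, -1.0]
width: 0.0008
```

```bash
python3 - <<'E'
from h import *
T,s=Tool(); print(s["t"],s["eef_pos"],s["force"])
a=arm.grab_frame("top"); b=arm.grab_frame("side"); t=cv2.imread("pics/top0.png")[:,:,::-1]
for im in (t,a):
    m=red(im); m[280:]=0; m[:,230:]=0; m[:140]=0; cs=max(cv2.findContours(m,0,2)[0],key=cv2.contourArea)
    c=np.zeros_like(m); c[245:275,275:312]=red(im)[245:275,275:312]; M=cv2.moments(c,True)
    print(cv2.minAreaRect(cs),"cap",M["m10"]/M["m00"],M["m01"]/M["m00"])
print("blue area change",np.abs(a[195:360,375:495].astype(int)-t[195:360,375:495]).mean())
cv2.imwrite("pics/end.png",cv2.resize(np.hstack([a[100:400,60:500],b[100:400,110:480]])[:,:,::-1],(800,296)))
E
```

```text
13.6333 [0.49366148 0.20604911 0.21766484] [ 0.42291771  0.02235442 -1.00602941]
((154.70001220703125, 216.10000610351562), (87.91133117675781, 93.60342407226562), 71.56505584716797) cap 293.2091836734694 260.60714285714283
((154.70291137695312, 216.04229736328125), (88.43801879882812, 93.09130096435547), 72.0308609008789) cap 293.18461538461537 260.6051282051282
blue area change 8.456565656565656
```

View pics/end.png

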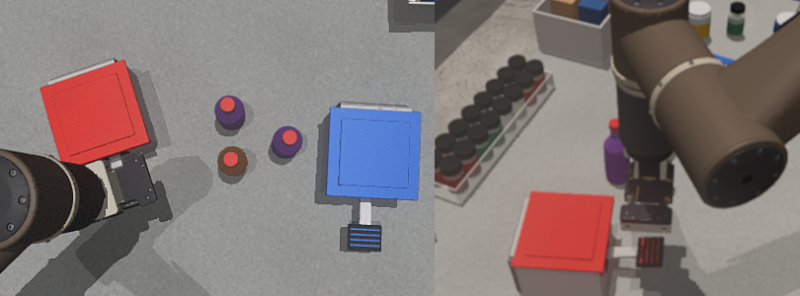

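The red lid is shut with the same outline as at the start, and the amber cap is at the same pixel. The blue lid is shut, and the arm is clear of everything.

```bash
python3 -c "from station import arm; print(arm.job_done())"
```

```text
the job is handed in; nothing more can be done
None
```

I pushed the red box's pedal down to its stop with closed fingers and the lid opened fully. I held it there for about 2.9 s with roughly 23 N on the stop (35 N at peak). Then I eased the pedal up over about 5 s, at 12 mm/s slowing to 6 mm/s, until the contact force was zero, and retracted. The job was handed in at about 13.7 s.

- **Red lid:** its outline in the top view is back where it started to within a pixel, so it is shut.
- **Amber bottle:** the cap is at the same pixel as at the start, (293.2, 260.6).
- **Blue box:** its lid looks shut in the final picture. The pixel difference around it was not zero (mean 8 grey levels). I put that down to the arm's shadow having moved away, but did not check it separately.
- **Lid angle:** I judged "fully open" from the pedal reaching its stop and from the pictures. I did not measure the angle directly.

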